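# Wedge the rocking casting on the inspection table

### The arm

A 7-joint arm with a two-finger parallel gripper is mounted at the origin on the work surface. World frame = base frame: x ahead of the robot, y to its left, z up, the work surface at z = 0. Lengths are in m, angles in rad, forces in N, time in s.
With the tool pointing down it reaches from about 0.425 to 0.925 m from the base axis. Payload 6.8 kg.
Tool frame: the origin (TCP) lies on the centre line of the jaws, within the pads' length; the fingertips stand 22 mm ahead of it and the grasp point (between the pads) lies 3 mm ahead of it; z points along the fingers, y is the line along which they close (so a half turn about z gives the same grasp; the last joint's range is limited). The gripper opens to 85 mm and grips with 20 to 120 N. Pads are 22 mm wide; open, the fingers measure 114 mm over their backs; the gripper's body (76 mm by 85 mm) begins 54 mm behind the grasp point. The pads swing forward as they close: fully open they stand 13 mm farther back than shut.
Start: joints at [-1.458, 0.477, 0.022, 1.555, -0.011, 1.109, -0.083], TCP at [0.148, 0.659, 0.253] pointing down, gripper open.
Joint ranges: [-2.96, 2.96], [-0.34, 2.1], [-1.41, 1.46], [0.24, 2.44], [-1.37, 4.51], [0.17, 1.92], [-2.96, 2.96]. Speed limits (rad/s): [2.39, 2.39, 3.14, 3.14, 3.14, 3.14, 3.14].

### API

Orientations are given as a unit quaternion [x, y, z, w].
In Python, from station import sensors, optics, order gives the robot as it stands.
- The arm moves only by the tool jog_arm, never from a script. Its argument "increments" is a list of rows, each an object with "jaw": the finger opening in mm, from 0 to 85.4; "xyz": the shift along the tool's x, y, z in mm, a list of three; "turn": the turn, a rotation vector about the tool's x, y, z in degrees, a list of three. In form: [{"jaw": jaw, "xyz": [x, y, z], "turn": [rx, ry, rz]}, ...]. A call has 1 to 5 rows; each row is the pose to reach, as a shift and turn from the pose commanded when the call began, along the tool's axes at that moment; what a row does not reach only later rows make up. A row lasts 1/8 s, in which the tool goes at most 62.5 mm and 10.7 degrees, less where a joint would pass 70% of its speed; a pose out of reach is approached as far as the arm can. A call with a gripper value outside its range is refused whole. The fingers move at their own pace and stop on an object; "newtons" is the grip in N (left out, the last holds). Time passes only in rows, so rows that repeat a pose let the fingers close. It gives the time, the measured TCP pose, the force, the opening and the grip force at its end, in the units of the state.
- sensors.state(): the state, without advancing time (a new reading comes with each control period).
- optics.get_image(name): name is "scene" or "top"; returns (picture, depth): 384x512x3 uint8, red, green, blue; 384x512 float32, m along the optical axis (not along the pixel's ray), 0 where there is no reading.
- optics.camera_info(name): a dict with "intrinsics" (3x3 intrinsics, pixels), "R" (3x3) and "t" (3): a world point X has camera coordinates R X + t. Camera axes: x right, y down, z forward; pixel columns grow to the right and rows downward; lengths in m; the calibration is good to about 2 mm. A picture is of the moment at which its call begins. camera_info takes no time and is no camera call.
- order.close_job(): hands the job in; it is judged then, once.
The state is a dict: "time_s": time; "q": joint angles; "qvel": joint speeds; "joint_efforts": joint torques, N m; "ee_pos": TCP position; "tool_rot": TCP orientation; "force": force on the tool from outside, world axes, zero at the start; "moment": the same for the moment, N m; "gripper_width": finger opening in m; "gripper_force": force on a finger pad.
Only numpy, scipy, OpenCV 4.12 (cv2) and the standard library are available. Lean on these libraries where they do the work, as an engineer would, in place of code of your own. Each camera call takes 0.05 s, during which the arm holds its last target. There are 200 camera calls.

### The job

The raw gearbox casting rocks on the inspection table because one of its four feet is cast short. With the fingertips only, push the loose steel wedge, thin end first, under that short foot until the casting bears on it and no longer rocks, and stop there without jacking the casting up; then press down firmly on that foot, as with a thumb (about 10 N), to prove that it stands firm, and come away. Do not pinch or lift anything, and do not shove the casting or disturb the other things on the table.

Things in the scene. Friction and masses are not known exactly. Their poses are not given: they have to be found in the camera images.
- casting: Raw aluminium casting, 2.2 to 3 kg, lower half of a split gearbox housing: open box, flange 200 (its x) by 156 (its y), top 72 mm up. Low at its corners four lugs, 52 (x) by 56 (y), tops 30 up, over feet 44 (x) by 40 (y) centred at x = +-65, y = +-102. The foot at +x, +y (far left from the robot) is short; the others stand on round pads 20 across. Origin: centre of the underside, at table height.
- short_foot_face (a point): Middle of the short foot's outer face (44 wide), casting frame (65, 122, 14) mm; +y of the casting points out of this face. Its bearing pad was not filled in the mould: while the casting rests on the three others, its flat underside is level and hangs 4.5 to 8 mm above the table, differing from casting to casting.
- short_foot_top (a point): Centre of the short foot's lug top (flat), 30 mm up; casting frame (65, 101, 30) mm. The flange edge is 23 mm from it towards the wall and 42 mm higher. A rib, 16 long, stands by the wall on the lug edge nearest x = 0. Unwedged, 3 to 5 N down here tips the casting until the foot lands; let go, it tips back.
- wedge: Plain steel wedge lying flat: 90 long, 36 wide, 16 thick at the blunt end, 2.5 at the thin end (rises 1 in 6.7), 0.23 kg. Origin: centre of its underside; x points along it to the thin end. It lies beside the short foot, thin end towards it. It slides at about 0.5 N; biting under the foot, the push grows to 5 to 7 N, beyond which it jacks up or shoves the casting. It stays where it is left.
- wedge_thin_end (a point): Middle of the lower edge of the wedge's thin end, on the table.
- wedge_thick_end (a point): Centre of the wedge's blunt end face (36 wide, 16 high), 8 mm above the table.
- parallel_bar: Bystander: square-cut steel bar, 120 long (its x) by 20 by 25 mm high, lying beside the wedge towards the robot. Origin: centre of its underside.
- conrod: Bystander: dark forged connecting rod lying flat, about 200 mm long (along its x), 22 mm high, beyond the casting's far end. Origin: under its shank.
- piston: Bystander: aluminium piston standing on the table, 82 mm across, 64 mm high. Origin: centre of its underside.
- bearing: Bystander: ball bearing lying flat, 72 mm across, 17 mm high. Origin: centre of its underside.
- caliper: Bystander: digital caliper lying flat, 225 mm long along its x, 15 mm high. Origin: under its middle.
- sphere_stand: Bystander: white calibration ball on a dark stem and round foot 64 mm across, 105 mm high. Origin: centre of its underside.
Not all that is in view belongs to the job. Leave any black or blue look-alike of the wedge alone.

How it is judged:
By the outcome, as a careful person would: the job done as asked, in the order asked, and still so for the second after the job is handed in, with the robot touching nothing.
It also fails if it takes over 58 s, if anything falls off the work surface, if the arm or the gripper's body presses on something with over 40 N, if the wrist force passes 120 N, or if a joint passes its speed limit or range.

## Working session

There is one attempt and no reset: what is moved stays moved. The work goes in short steps, Python scripts to look and compute and a tool call to move; the robot and the scene stay as the last step left them, time stands still between calls to the robot, and variables do not carry over. Pictures are saved under pics/ and viewed, at most 10 in all, crops included, and the job is handed in when it is done.

Besides the shell and the picture viewer there is one more tool, called after "Request:" by a JSON object that holds its "method" and its "body". jog_arm: Moves the arm, as the interface text tells. Its arguments: {"type":"object","properties":{"increments":{"type":"array","items":{"type":"object","properties":{"jaw":{"type":"number"},"xyz":{"type":"array","items":{"type":"number"}},"turn":{"type":"array","items":{"type":"number"}}}}},"newtons":{"type":"number"}},"required":["increments"]}

```bash
mkdir -p pics; cat > h.py <<'E'
import numpy as np, cv2
from station import sensors, optics, order
def grab(n):
    p,d=optics.get_image(n); np.savez(f'{n}.npz',p=p,d=d); return p,d
def world(n,u,v,d):
    c=optics.camera_info(n); K=np.array(c['intrinsics']);R=np.array(c['R']);t=np.array(c['t'])
    x=np.linalg.inv(K)@np.array([u,v,1.])*d
    return R.T@(x-t)
def cloud(n,d):
    c=optics.camera_info(n); K=np.array(c['intrinsics']);R=np.array(c['R']);t=np.array(c['t'])
    v,u=np.indices(d.shape); X=np.stack([u,v,np.ones_like(u)],-1)@np.linalg.inv(K).T*d[...,None]
    return (X-t)@R
def save(n,p): cv2.imwrite(f'pics/{n}.png',p[...,::-1])
E
python3 - <<'E'
from h import *
a,_=grab('top'); b,_=grab('scene')
save('top1',cv2.resize(a,(800,600),interpolation=cv2.INTER_CUBIC)); save('scene1',cv2.resize(b,(800,600),interpolation=cv2.INTER_CUBIC))
for n in('top','scene'):
    c=optics.camera_info(n);print(n,c['intrinsics'],-np.array(c['R']).T@np.array(c['t']))
print(sensors.state())
E
```

```text
top [[359.44837473   0.         251.39260108]
 [  0.         359.44837473 189.15597216]
 [  0.           0.           1.        ]] [0.33929833 0.00453012 1.16197943]
scene [[421.3051559    0.         257.94603828]
 [  0.         421.3051559  191.90818542]
 [  0.           0.           1.        ]] [ 1.48214682 -0.19433041  1.14675858]
{'time_s': 0.1, 'q': array([-1.45812222,  0.47772921,  0.02233651,  1.55631364, -0.01150082,
        1.10931692, -0.08313656]), 'qvel': array([-9.72878351e-04, -3.45262443e-03,  1.31580422e-03, -2.74139608e-03,
        8.06069898e-05,  5.36710410e-04,  1.68142586e-03]), 'joint_efforts': array([ 4.76889385e-03, -5.97762144e+01,  1.61387153e+00, -2.81953990e+01,
        1.28908144e-02,  5.05515112e-03, -2.48996787e-05]), 'ee_pos': array([0.14771177, 0.65814285, 0.25243135]), 'tool_rot': array([ 1.10168462e-01,  9.93912591e-01, -8.18883381e-04, -3.25643923e-05]), 'force': array([ 0.66885687, -0.13461573, -0.51118906]), 'moment': array([-0.03397749, -0.03728185,  0.01293227]), 'gripper_force': 0.0, 'gripper_width': 0.08533968252712545}
```

View pics/top1.png

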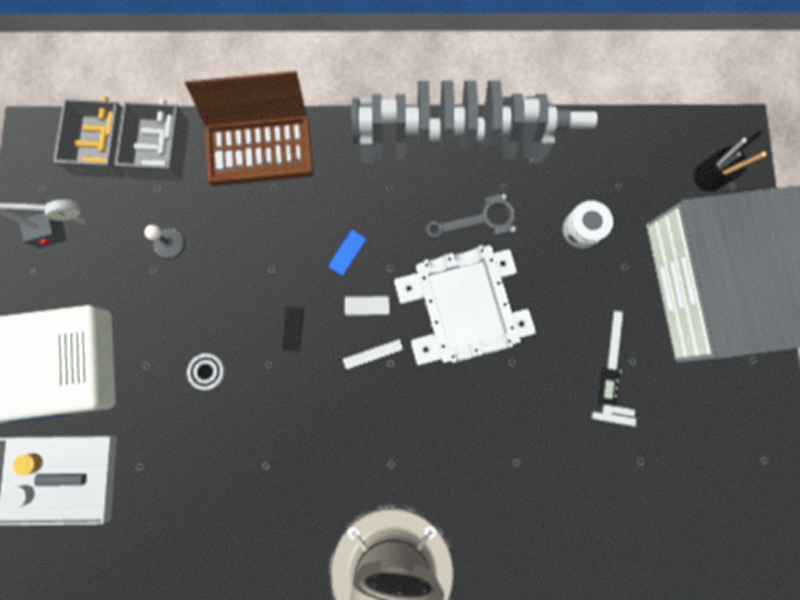

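View pics/scene1.png

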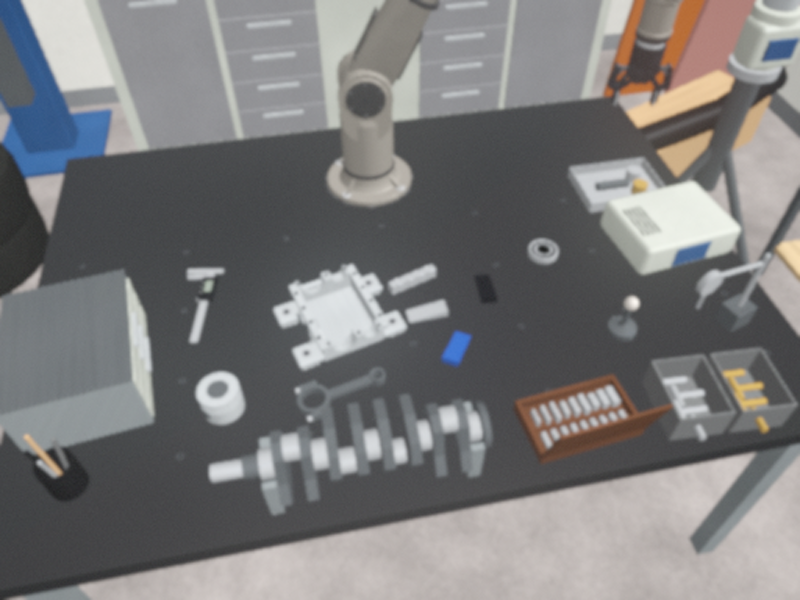

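The silver block at top (367,305) fits the wedge. The bar is the thin silver one at (372,354), and the black (292,328) and blue (347,252) blocks are look-alikes. The short foot's lug is at about (409,288). I'll confirm this in an enlarged crop.

```bash
python3 - <<'E'
from h import *
z=np.load('top.npz');p,d=z['p'],z['d']
# crop u 210..350, v 150..240
c=p[150:240,210:350]
c=cv2.convertScaleAbs(c,alpha=0.85)
save('crop1',cv2.resize(c,(784,504),interpolation=cv2.INTER_CUBIC))
W=cloud('top',d); np.set_printoptions(precision=4,suppress=True)
for u,v in [(235,195),(238,226),(262,184),(300,190),(187,210)]: print(u,v,W[v,u])
# map z heights for silver things
m=(p.min(-1)>120)
for name,(u0,u1,v0,v1,zl,zh) in dict(wedge=(215,255,185,206,-.01,.03),bar=(215,260,214,238,.01,.04)).items():
    mm=np.zeros_like(m);mm[v0:v1,u0:u1]=m[v0:v1,u0:u1]
    Q=W[mm]; 
    r=cv2.minAreaRect(Q[:,:2].astype(np.float32)*1000); print(name,mm.sum(),r,cv2.boxPoints(r).round(1).tolist(),np.percentile(Q[:,2],[5,50,95]))
    A=np.c_[Q[:,:2]-Q[:,:2].mean(0),np.ones(len(Q))];print(np.linalg.lstsq(A,Q[:,2],rcond=None)[0],Q[:,:2].mean(0))
    print('tablez',np.median(W[215:225,190:200,2]))
E
```

```text
235 195 [0.5181 0.0448 0.0083]
238 226 [0.4166 0.0348 0.0242]
262 184 [ 0.5495 -0.0424  0.0317]
300 190 [ 0.5305 -0.1647  0.0238]
187 210 [0.4706 0.1996 0.0059]
wedge 368 ((451.6119079589844, 47.7916259765625), (110.38810729980469, 213.9113311767578), 83.7701187133789) [[339.29998779296875, 4.5], [551.9000244140625, -18.700000762939453], [563.9000244140625, 91.0999984741211], [351.29998779296875, 114.30000305175781]] [-0.002   0.0073  0.0157]
[-3.4804 -0.2656  0.0136] [0.517  0.0456]
tablez 0.0003298189959044322
bar 305 ((413.2085876464844, 26.46112060546875), (113.04853820800781, 104.85607147216797), 59.373809814453125) [[339.29998779296875, 4.5], [429.5, -48.900001525878906], [487.1000061035156, 48.400001525878906], [396.8999938964844, 101.80000305175781]] [-0.0015  0.0239  0.0273]
[-7.4736 -2.5515  0.0311] [0.4152 0.0342]
tablez 0.0003298189959044322
```

View pics/crop1.png

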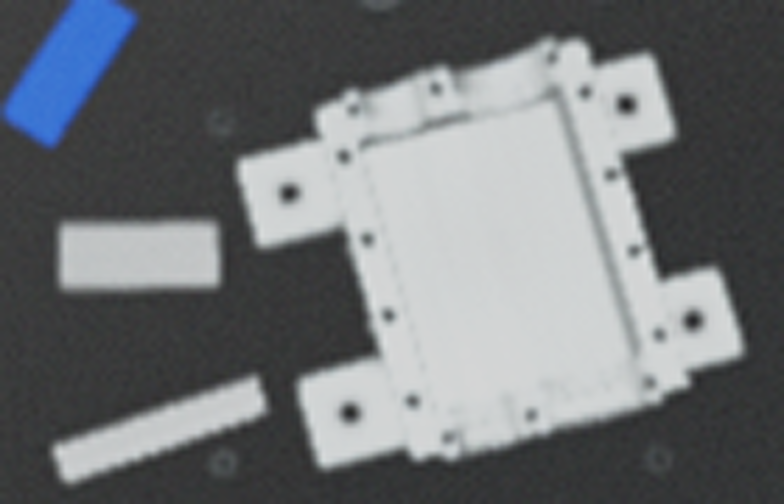

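The crop confirms it. The wedge spans crop (60..219, 222..290), the short lug has its hole at (289,193) and outer edge (238,160)-(259,247), and the bar is at (160,430). The wedge is offset from the foot's axis and turned against it. Next I'll compute the poses.

```bash
cat >> h.py <<'E'
def ray(n,u,v,z):
    a=world(n,u,v,1.); c=world(n,0,0,0.); return (c+(a-c)*(z-c[2])/(a[2]-c[2]))
def cr(x,y,z,u0=210,v0=150,s=5.6): return ray('top',u0+(x+.5)/s-.5,v0+(y+.5)/s-.5,z)[:2]*1000
E
python3 - <<'E'
from h import *
np.set_printoptions(precision=1,suppress=True)
H={k:cr(*v,.03) for k,v in dict(short=(289,193),near=(350,412),far=(626,104),fr=(692,320)).items()}
# casting frame: +x far, +y left
M=np.array([[65,101],[-65,101],[65,-101],[-65,-101]]); Wd=np.array([H[k] for k in('short','near','far','fr')])
print(Wd)
mc=Wd.mean(0);Z=Wd-mc
th=np.arctan2((M[:,0]*Z[:,1]-M[:,1]*Z[:,0]).sum(),(M*Z).sum());R=np.array([[np.cos(th),-np.sin(th)],[np.sin(th),np.cos(th)]])
print('cast',mc,np.degrees(th)); print('resid',Wd-(M@R.T+mc))
f=lambda x,y:R@np.array([x,y])+mc
print('face',f(65,122),'top',f(65,101),'normal',R@[0,1],'x',R@[1,0])
print('lug edge',f(65,129),cr(238,160,.03),cr(259,247,.03))
w=[cr(60,222,.016),cr(60,290,.016),cr(219,222,.0025),cr(219,288,.0025)]
print('wedge',w); a=(w[0]+w[1])/2;b=(w[2]+w[3])/2
print('thick',a,'thin',b,np.linalg.norm(a-b),'dir deg',np.degrees(np.arctan2(*(b-a)[::-1])), 'want',np.degrees(np.arctan2(*(-(R@[0,1]))[::-1])))
for q in(a,b): print('casting frame',R.T@(q-mc))
print('bar',[cr(*q,.025) for q in((53,448),(68,483),(258,377),(268,410))])
print('blue',[cr(*q,.016) for q in((5,112),(50,146),(135,15))])
E
```

```text
[[ 549.7  -39.9]
 [ 424.3  -72.6]
 [ 600.6 -235.3]
 [ 474.9 -267.6]]
cast [ 512.4 -153.8] 14.557637047367223
resid [[-0.2 -0.2]
 [ 0.2 -0.1]
 [-0.  -0. ]
 [ 0.   0.3]]
face [544.6 -19.4] top [549.9 -39.7] normal [-0.3  1. ] x [1.  0.3]
lug edge [542.9 -12.6] [569.1 -10.9] [518.5 -22.4]
wedge [array([536.1,  92. ]), array([496.5,  91.7]), array([537.8,   0.2]), array([498.9,   0.4])]
thick [516.3  91.8] thin [518.4   0.3] 91.57055434480223 dir deg -88.7326604865646 want -75.44236295263278
casting frame [ 65.6 236.8]
casting frame [ 44.5 147.7]
bar [array([405.8,  94.4]), array([386.2,  85.9]), array([444.9, -21.2]), array([426.2, -26.6])]
blue [array([601.3, 124.4]), array([581.,  98.]), array([659.3,  48.7])]
```

```bash
cat >> h.py <<'E'
from scipy.spatial.transform import Rotation as Ro
TH=np.radians(14.558); RC=np.array([[np.cos(TH),-np.sin(TH)],[np.sin(TH),np.cos(TH)]]); MC=np.array([512.4,-153.8])
def plan(cx,cy,z,yaw=104.558):
    "target in casting frame mm, yaw = world angle of tool y"
    s=sensors.state(); T=Ro.from_quat(s['tool_rot']); p=np.array(s['ee_pos'])*1000
    w=np.r_[RC@[cx,cy]+MC,z]; y=np.radians(yaw)
    G=Ro.from_matrix(np.array([[np.sin(y),np.cos(y),0],[-np.cos(y),np.sin(y),0],[0,0,-1]]).T)
    y_=np.array([np.cos(y),np.sin(y),0]);z_=np.array([0,0,-1.]);G=Ro.from_matrix(np.c_[np.cross(y_,z_),y_,z_])
    print('shift',T.inv().apply(w-p).round(1),'turn',np.degrees((T.inv()*G).as_rotvec()).round(1),'now cast',(RC.T@(p[:2]-MC)).round(1),p[2].round(1),'F cast',np.r_[RC.T@s['force'][:2],s['force'][2]].round(2),'t',s['time_s'],'w',s['gripper_width'])
E
python3 -c "
from h import *
plan(0,190,120)"
```

```text
Traceback (most recent call last):
  File "h.py", line 23, in plan
    G=Ro.from_matrix(np.array([[np.sin(y),np.cos(y),0],[-np.cos(y),np.sin(y),0],[0,0,-1]]).T)
  File "scipy/spatial/transform/_rotation.pyx", line 1143, in scipy.spatial.transform._rotation.Rotation.from_matrix
ValueError: Non-positive determinant (left-handed or null coordinate frame) in rotation matrix 0: [[ 0.96789369  0.25135992  0.        ]
 [-0.25135992  0.96789369  0.        ]
 [ 0.          0.         -1.        ]].
```

```bash
sed -i '/G=Ro.from_matrix(np.array/d' h.py; python3 -c "
from h import *
plan(0,190,120)"
```

```text
shift [-446.8 -543.2  133.4] turn [ -0.1  -0.  -27.2] now cast [-148.9  877.5] 252.4 F cast [ 0.61 -0.3  -0.51] t 0.1 w 0.08533968252712545
```

Request:
{"method": "jog_arm", "body": {"increments": [{"jaw": 50, "xyz": [-38, -46, 4], "turn": [0, 0, -6]}, {"jaw": 50, "xyz": [-76, -92, 10], "turn": [0, 0, -14]}, {"jaw": 50, "xyz": [-114, -139, 18], "turn": [0, 0, -22]}, {"jaw": 50, "xyz": [-152, -185, 26], "turn": [0, 0, -27.2]}, {"jaw": 50, "xyz": [-190, -231, 34], "turn": [0, 0, -27.2]}]}}

```text
time_s: 0.72
ee_pos: [0.2833, 0.3895, 0.2189]
tool_rot: [-0.127, 0.992, -0.0, -0.0]
force: [0.5, 0.6, -0.1]
gripper_width: 0.0505
gripper_force: 0.0
```

```bash
python3 -c "
from h import *
plan(0,190,100)"
```

```text
shift [ -84.9 -393.5  119. ] turn [-0. -0.  0.] now cast [-85.2 583.5] 218.9 F cast [ 0.66  0.4  -0.06] t 0.725 w 0.05050780184333529
```

Request:
{"method": "jog_arm", "body": {"increments": [{"jaw": 50, "xyz": [-12, -57, 10], "turn": [0, 0, 0]}, {"jaw": 50, "xyz": [-24, -114, 20], "turn": [0, 0, 0]}, {"jaw": 50, "xyz": [-36, -171, 35], "turn": [0, 0, 0]}, {"jaw": 50, "xyz": [-48, -228, 50], "turn": [0, 0, 0]}, {"jaw": 50, "xyz": [-60, -285, 65], "turn": [0, 0, 0]}]}}

```text
time_s: 1.35
ee_pos: [0.4128, 0.1292, 0.154]
tool_rot: [-0.127, 0.992, 0.0, 0.0]
force: [0.3, 1.7, 0.2]
gripper_width: 0.0501
gripper_force: 0.0
```

Request:
{"method": "jog_arm", "body": {"increments": [{"jaw": 50, "xyz": [-12, -54, 20], "turn": [0, 0, 0]}, {"jaw": 50, "xyz": [-25, -108, 40], "turn": [0, 0, 0]}, {"jaw": 50, "xyz": [-25, -108, 70], "turn": [0, 0, 0]}, {"jaw": 50, "xyz": [-25, -108, 90], "turn": [0, 0, 0]}, {"jaw": 50, "xyz": [-25, -108, 90], "turn": [0, 0, 0]}]}}

```text
time_s: 1.98
ee_pos: [0.4624, 0.0322, 0.0631]
tool_rot: [-0.126, 0.992, -0.0, -0.002]
force: [-0.1, -0.4, -0.3]
gripper_width: 0.05
gripper_force: 0.0
```

```bash
python3 -c "
from h import *
plan(0,190,50)
a,_=grab('scene'); c=a[140:260,160:320]; save('s2',cv2.resize(c,(800,600),interpolation=cv2.INTER_CUBIC))"
```

```text
shift [-1.7 -2.6 13.1] turn [ 0.  -0.2 -0. ] now cast [ -1.7 192.6] 63.1 F cast [-0.19 -0.32 -0.33] t 1.975 w 0.04996135402741985
```

View pics/s2.png

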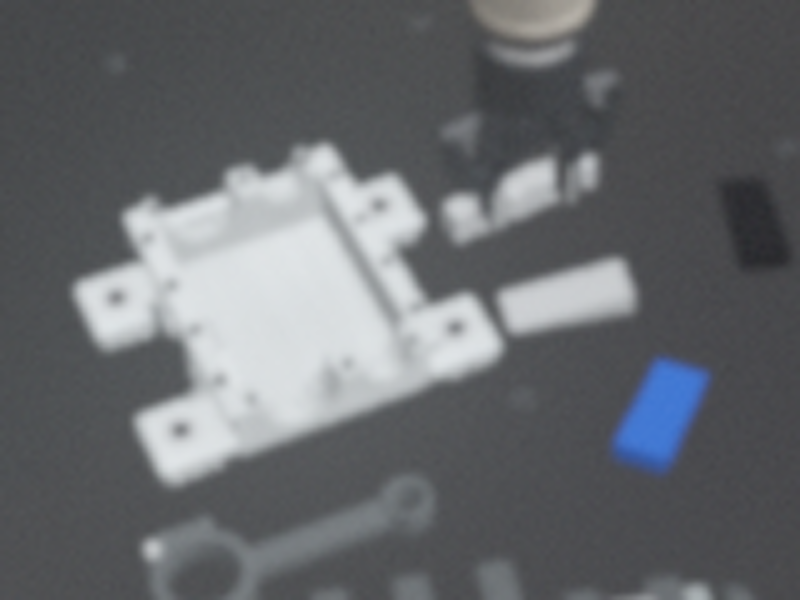

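The view shows the open fingers at crop (460..600,140) in the lane between bar and wedge, with nothing touched. Lowering now.

Request:
{"method": "jog_arm", "body": {"increments": [{"jaw": 50, "xyz": [-2, -4, 15], "turn": [0, 0, 0]}, {"jaw": 50, "xyz": [-2, -4, 30], "turn": [0, 0, 0]}, {"jaw": 50, "xyz": [-2, -4, 37], "turn": [0, 0, 0]}, {"jaw": 50, "xyz": [-2, -4, 39], "turn": [0, 0, 0]}, {"jaw": 50, "xyz": [-2, -4, 39], "turn": [0, 0, 0]}]}}

```text
time_s: 2.65
ee_pos: [0.4665, 0.0292, 0.0252]
tool_rot: [-0.127, 0.992, 0.0, -0.0]
force: [-0.9, -0.4, 0.3]
gripper_width: 0.0499
gripper_force: 0.0
```

Request:
{"method": "jog_arm", "body": {"increments": [{"jaw": 50, "xyz": [0, 0, 1], "turn": [0, 0, 0]}, {"jaw": 50, "xyz": [0, 0, 2], "turn": [0, 0, 0]}, {"jaw": 50, "xyz": [0, 0, 2], "turn": [0, 0, 0]}]}}

```text
time_s: 3.02
ee_pos: [0.4666, 0.0292, 0.0234]
tool_rot: [-0.127, 0.992, 0.0, 0.0]
force: [0.7, 0.9, -0.1]
gripper_width: 0.0499
gripper_force: 0.0
```

Request:
{"method": "jog_arm", "body": {"increments": [{"jaw": 50, "xyz": [0, 0, 1], "turn": [0, 0, 0]}, {"jaw": 50, "xyz": [0, 0, 2], "turn": [0, 0, 0]}, {"jaw": 50, "xyz": [0, 0, 2], "turn": [0, 0, 0]}]}}

```text
time_s: 3.4
ee_pos: [0.4665, 0.0292, 0.0212]
tool_rot: [-0.127, 0.992, -0.0, -0.0]
force: [-0.2, -0.8, -0.2]
gripper_width: 0.05
gripper_force: 0.0
```

Request:
{"method": "jog_arm", "body": {"increments": [{"jaw": 50, "xyz": [0, 0, 1], "turn": [0, 0, 0]}, {"jaw": 50, "xyz": [0, 0, 1], "turn": [0, 0, 0]}]}}

```text
time_s: 3.65
ee_pos: [0.4665, 0.0292, 0.0202]
tool_rot: [-0.127, 0.992, 0.0, -0.0]
force: [0.4, -0.5, 0.4]
gripper_width: 0.0498
gripper_force: 0.0
```

Request:
{"method": "jog_arm", "body": {"increments": [{"jaw": 50, "xyz": [0, 0, 1], "turn": [0, 0, 0]}, {"jaw": 50, "xyz": [0, 0, 1], "turn": [0, 0, 0]}]}}

```text
time_s: 3.9
ee_pos: [0.4665, 0.0292, 0.0192]
tool_rot: [-0.127, 0.992, 0.0, -0.0]
force: [0.2, 0.5, 1.3]
gripper_width: 0.05
gripper_force: 0.0
```

Request:
{"method": "jog_arm", "body": {"increments": [{"jaw": 50, "xyz": [0, 0, 1], "turn": [0, 0, 0]}, {"jaw": 50, "xyz": [0, 0, 1], "turn": [0, 0, 0]}]}}

```text
time_s: 4.15
ee_pos: [0.4666, 0.0292, 0.019]
tool_rot: [-0.127, 0.992, 0.0, 0.0]
force: [-2.9, 0.1, 12.8]
gripper_width: 0.0499
gripper_force: 6.2
```

Request:
{"method": "jog_arm", "body": {"increments": [{"jaw": 50, "xyz": [0, 0, 0.7], "turn": [0, 0, 0]}, {"jaw": 50, "xyz": [0, 0, 0.7], "turn": [0, 0, 0]}]}}

```text
time_s: 4.4
ee_pos: [0.4666, 0.0292, 0.0189]
tool_rot: [-0.126, 0.992, 0.0, 0.0]
force: [-4.9, -1.2, 22.3]
gripper_width: 0.0496
gripper_force: 11.6
```

Request:
{"method": "jog_arm", "body": {"increments": [{"jaw": 50, "xyz": [0, 0, -2.6], "turn": [0, 0, 0]}, {"jaw": 50, "xyz": [-3, 0, -2.6], "turn": [0, 0, 0]}, {"jaw": 50, "xyz": [-7, 0, -2.6], "turn": [0, 0, 0]}, {"jaw": 50, "xyz": [-11, 0, -2.6], "turn": [0, 0, 0]}, {"jaw": 50, "xyz": [-15, 0, -2.6], "turn": [0, 0, 0]}]}}

```text
time_s: 5.03
ee_pos: [0.4814, 0.0331, 0.02]
tool_rot: [-0.127, 0.992, -0.0, -0.0]
force: [0.3, 0.8, 0.1]
gripper_width: 0.0497
gripper_force: 0.0
```

Request:
{"method": "jog_arm", "body": {"increments": [{"jaw": 50, "xyz": [-3, 0, 0], "turn": [0, 0, 0]}, {"jaw": 50, "xyz": [-6, 0, 0], "turn": [0, 0, 0]}, {"jaw": 50, "xyz": [-9, 0, 0], "turn": [0, 0, 0]}, {"jaw": 50, "xyz": [-12, 0, 0], "turn": [0, 0, 0]}, {"jaw": 50, "xyz": [-15, 0, 0], "turn": [0, 0, 0]}]}}

```text
time_s: 5.65
ee_pos: [0.4957, 0.0367, 0.0202]
tool_rot: [-0.127, 0.992, -0.0, -0.0]
force: [0.1, -1.3, 0.0]
gripper_width: 0.0501
gripper_force: 0.4
```

```bash
python3 -c "
from h import *
plan(36,190,20)
a,_=grab('scene'); c=a[165:225,230:310]; save('s3',cv2.resize(c,(800,600),interpolation=cv2.INTER_CUBIC))"
```

```text
shift [-4.3  1.4  0.2] turn [ 0. -0. -0.] now cast [ 31.7 188.6] 20.2 F cast [-0.25 -1.27  0.04] t 5.65 w 0.0501106707292081
```

View pics/s3.png

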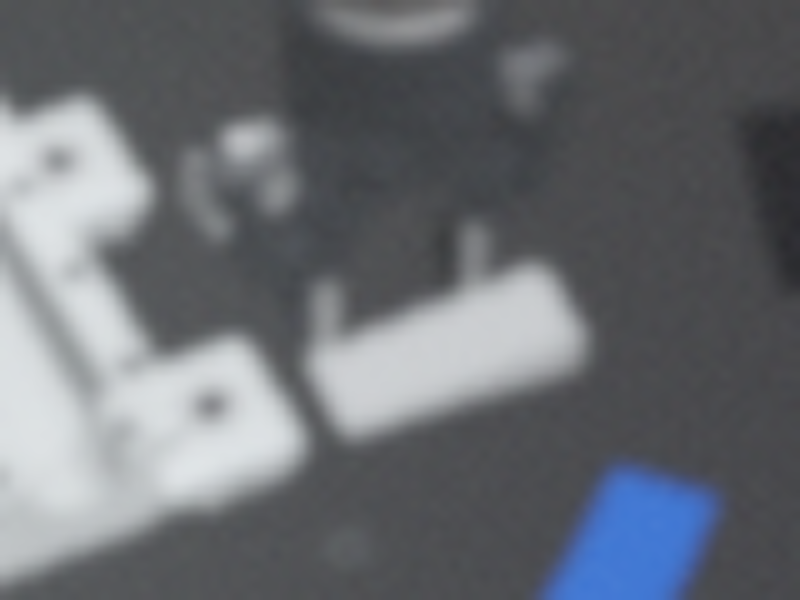

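The wedge (310..590, 265..440) now lies flush along both fingers and parallel to the foot's axis. A few mm more, then I back off and go round to the blunt end.

Request:
{"method": "jog_arm", "body": {"increments": [{"jaw": 50, "xyz": [-1.5, 0, 0], "turn": [0, 0, 0]}, {"jaw": 50, "xyz": [-3, 0, 0], "turn": [0, 0, 0]}, {"jaw": 50, "xyz": [-4.2, 0, 0], "turn": [0, 0, 0]}, {"jaw": 50, "xyz": [-4.2, 0, 0], "turn": [0, 0, 0]}, {"jaw": 50, "xyz": [2, 0, 0], "turn": [0, 0, 0]}]}}

```text
time_s: 6.32
ee_pos: [0.4939, 0.0365, 0.0202]
tool_rot: [-0.127, 0.992, 0.0, 0.0]
force: [-0.2, -0.3, -0.3]
gripper_width: 0.0506
gripper_force: 0.0
```

Request:
{"method": "jog_arm", "body": {"increments": [{"jaw": 50, "xyz": [10, 0, 0], "turn": [0, 0, 0]}, {"jaw": 50, "xyz": [10, 0, -30], "turn": [0, 0, 0]}, {"jaw": 0, "xyz": [10, 25, -60], "turn": [0, 0, 0]}, {"jaw": 0, "xyz": [-10, 80, -60], "turn": [0, 0, 0]}, {"jaw": 0, "xyz": [-30, 110, -60], "turn": [0, 0, 0]}]}}

```text
time_s: 6.95
ee_pos: [0.4942, 0.1529, 0.0807]
tool_rot: [-0.128, 0.992, 0.001, 0.0]
force: [0.7, 0.5, -0.2]
gripper_width: 0.0001
gripper_force: 0.0
```

```bash
python3 -c "
from h import *
plan(65,275,50)
a,_=grab('top'); c=a[160:220,215:295]; save('t4',cv2.convertScaleAbs(cv2.resize(c,(800,600),interpolation=cv2.INTER_CUBIC),alpha=.85))"
```

```text
shift [ -5.5 -26.5  30.7] turn [0.1 0.  0.1] now cast [ 59.4 301.5] 80.7 F cast [ 0.77  0.32 -0.18] t 6.95 w 6.349662599846314e-05
```

View pics/t4.png

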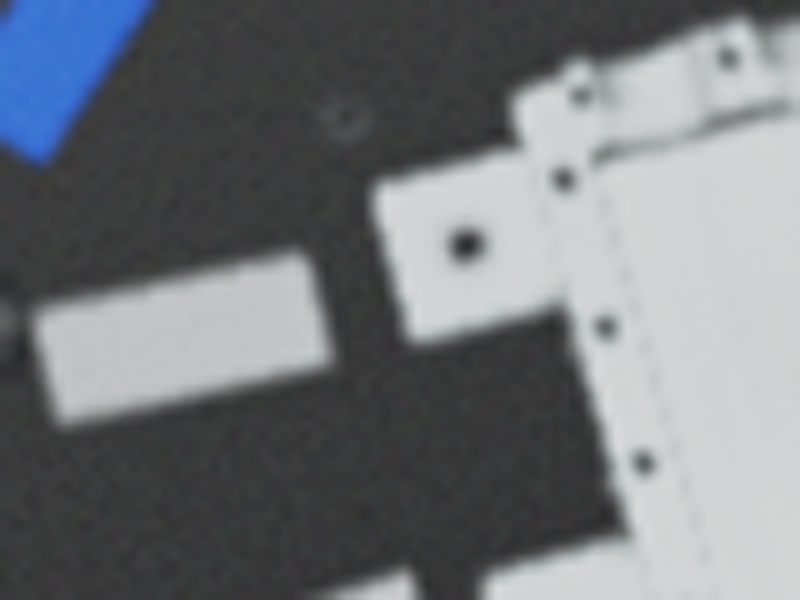

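The picture shows wedge corners (35,305), (60,425) at the blunt end and (303,252), (333,362) at the thin end. The lug's outer edge runs (373,185)-(410,343).

```bash
python3 -c "
from h import *
k=dict(u0=215,v0=160,s=10)
f=lambda x,y,z:RC.T@(cr(x,y,z,**k)-MC)
a=[f(35,305,.016),f(60,425,.016)];b=[f(303,252,.0025),f(333,362,.0025)]
print(a,b,sum(a)/2,sum(b)/2,'hole',f(466,245,.03),f(373,185,.03),f(410,343,.03))
d=sum(b)/2-sum(a)/2;print(np.degrees(np.arctan2(d[0],-d[1])))
plan(64,270,30)"
```

```text
[array([ 84.01344973, 239.59683872]), array([ 44.03226694, 241.40138349])] [array([ 80.94989023, 150.95854686]), array([ 43.1623922 , 150.86657722])] [ 64.02285833 240.4991111 ] [ 62.05614122 150.91256204] hole [ 64.74102927 101.00669047] [ 91.35353114 124.70568219] [ 38.69169851 126.65555821]
-1.2576273330196426
shift [ -1.  -36.1  50.6] turn [0.2 0.2 0.4] now cast [ 62.5 305.9] 80.8 F cast [3.7  4.55 0.22] t 7.0 w -0.0003220223890959829
```

Request:
{"method": "jog_arm", "body": {"increments": [{"jaw": 0, "xyz": [-1, -34, 20], "turn": [0, 0, 0]}, {"jaw": 0, "xyz": [-1, -34, 40], "turn": [0, 0, 0]}, {"jaw": 0, "xyz": [-1, -34, 53], "turn": [0, 0, 0]}, {"jaw": 0, "xyz": [-1, -34, 53], "turn": [0, 0, 0]}]}}

```text
time_s: 7.5
ee_pos: [0.5035, 0.1175, 0.0264]
tool_rot: [-0.127, 0.992, -0.0, -0.001]
force: [-0.3, 0.2, 0.6]
gripper_width: 0.0001
gripper_force: 0.0
```

```bash
python3 -c "
from h import *
plan(64,256,26)"
```

```text
shift [-4.4 -8.8  0.4] turn [ 0.  -0.1  0. ] now cast [ 59.6 264.8] 26.4 F cast [-0.26  0.28  0.6 ] t 7.5 w 0.00010278919250299214
```

Request:
{"method": "jog_arm", "body": {"increments": [{"jaw": 0, "xyz": [-3.5, 0, 0], "turn": [0, 0, 0]}, {"jaw": 0, "xyz": [-3.5, -4, 0], "turn": [0, 0, 0]}, {"jaw": 0, "xyz": [-3.5, -8, 0], "turn": [0, 0, 0]}, {"jaw": 0, "xyz": [-3.5, -12, 0], "turn": [0, 0, 0]}, {"jaw": 0, "xyz": [-3.5, -16, 0], "turn": [0, 0, 0]}]}}

```text
time_s: 8.12
ee_pos: [0.5121, 0.1029, 0.0274]
tool_rot: [-0.127, 0.992, 0.0, 0.0]
force: [-0.0, 1.8, 1.2]
gripper_width: 0.0004
gripper_force: 0.8
```

Request:
{"method": "jog_arm", "body": {"increments": [{"jaw": 0, "xyz": [0, -4, 0], "turn": [0, 0, 0]}, {"jaw": 0, "xyz": [0, -8, 0], "turn": [0, 0, 0]}, {"jaw": 0, "xyz": [0, -12, 0], "turn": [0, 0, 0]}, {"jaw": 0, "xyz": [0, -16, 0], "turn": [0, 0, 0]}, {"jaw": 0, "xyz": [0, -16, 0], "turn": [0, 0, 0]}]}}

```text
time_s: 8.75
ee_pos: [0.516, 0.0868, 0.0271]
tool_rot: [-0.126, 0.992, -0.0, -0.0]
force: [0.0, -0.9, 0.4]
gripper_width: 0.0001
gripper_force: 0.0
```

```bash
python3 -c "
from h import *
plan(64,218,26)
a,_=grab('top'); c=a[160:220,215:295]; save('t5',cv2.convertScaleAbs(cv2.resize(c,(800,600),interpolation=cv2.INTER_CUBIC),alpha=.85))"
```

```text
shift [ -0.  -14.    1.1] turn [-0.  -0.  -0.1] now cast [ 64. 232.] 27.1 F cast [-0.17 -0.84  0.42] t 8.75 w 5.228543223353771e-05
```

View pics/t5.png

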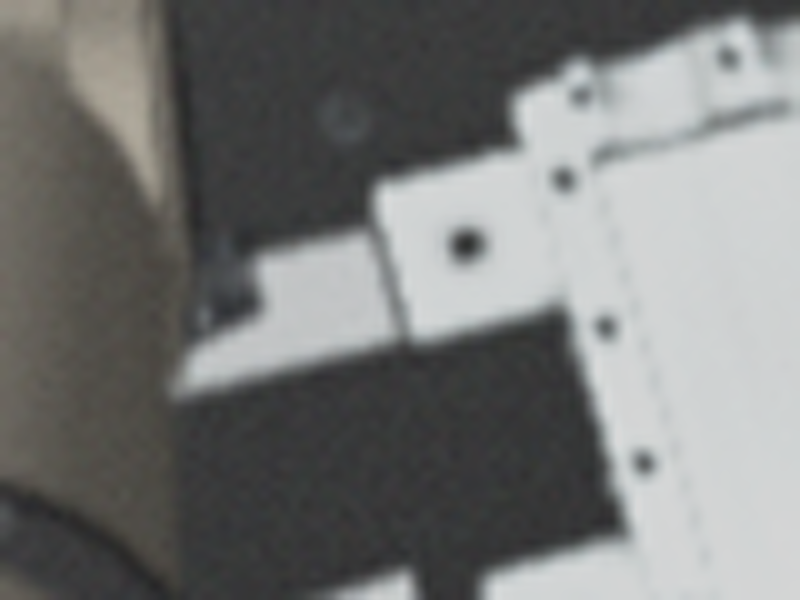

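The thin end is now right at the lug's edge (375..400, 235..340), square to it and centred on the foot. I'll slide it on, slowing down before the earliest bite.

Request:
{"method": "jog_arm", "body": {"increments": [{"jaw": 0, "xyz": [0, -3, 0], "turn": [0, 0, 0]}, {"jaw": 0, "xyz": [0, -6, 0], "turn": [0, 0, 0]}, {"jaw": 0, "xyz": [0, -9, 0], "turn": [0, 0, 0]}, {"jaw": 0, "xyz": [0, -12, 0], "turn": [0, 0, 0]}, {"jaw": 0, "xyz": [0, -12, 0], "turn": [0, 0, 0]}]}}

```text
time_s: 9.43
ee_pos: [0.5191, 0.0754, 0.0272]
tool_rot: [-0.126, 0.992, -0.0, 0.0]
force: [-0.6, 0.7, -0.5]
gripper_width: -0.0002
gripper_force: 0.0
```

Request:
{"method": "jog_arm", "body": {"increments": [{"jaw": 0, "xyz": [0, -1, 0], "turn": [0, 0, 0]}, {"jaw": 0, "xyz": [0, -2, 0], "turn": [0, 0, 0]}]}}

```text
time_s: 9.68
ee_pos: [0.5195, 0.0741, 0.0272]
tool_rot: [-0.127, 0.992, 0.0, -0.0]
force: [-0.8, 0.9, 0.2]
gripper_width: 0.0002
gripper_force: 0.4
```

Request:
{"method": "jog_arm", "body": {"increments": [{"jaw": 0, "xyz": [0, -1, 0], "turn": [0, 0, 0]}, {"jaw": 0, "xyz": [0, -2, 0], "turn": [0, 0, 0]}]}}

```text
time_s: 9.93
ee_pos: [0.52, 0.072, 0.0272]
tool_rot: [-0.127, 0.992, 0.0, -0.0]
force: [0.2, 0.9, 0.7]
gripper_width: -0.0001
gripper_force: 0.4
```

Request:
{"method": "jog_arm", "body": {"increments": [{"jaw": 0, "xyz": [0, -0.5, 0], "turn": [0, 0, 0]}, {"jaw": 0, "xyz": [0, -1, 0], "turn": [0, 0, 0]}, {"jaw": 0, "xyz": [0, -1, 0], "turn": [0, 0, 0]}]}}

```text
time_s: 10.3
ee_pos: [0.5203, 0.071, 0.0272]
tool_rot: [-0.127, 0.992, 0.0, 0.0]
force: [-0.4, 0.7, 0.9]
gripper_width: -0.0001
gripper_force: 0.2
```

Request:
{"method": "jog_arm", "body": {"increments": [{"jaw": 0, "xyz": [0, -0.5, 0], "turn": [0, 0, 0]}, {"jaw": 0, "xyz": [0, -1, 0], "turn": [0, 0, 0]}, {"jaw": 0, "xyz": [0, -1, 0], "turn": [0, 0, 0]}]}}

```text
time_s: 10.68
ee_pos: [0.5205, 0.07, 0.0272]
tool_rot: [-0.127, 0.992, -0.0, 0.0]
force: [-0.1, 0.9, 0.4]
gripper_width: 0.0003
gripper_force: 0.3
```

Request:
{"method": "jog_arm", "body": {"increments": [{"jaw": 0, "xyz": [0, -0.5, 0], "turn": [0, 0, 0]}, {"jaw": 0, "xyz": [0, -1, 0], "turn": [0, 0, 0]}]}}

```text
time_s: 10.92
ee_pos: [0.5207, 0.0691, 0.0272]
tool_rot: [-0.127, 0.992, 0.0, -0.0]
force: [-0.2, 1.3, -0.5]
gripper_width: 0.0002
gripper_force: 0.4
```

Request:
{"method": "jog_arm", "body": {"increments": [{"jaw": 0, "xyz": [0, -0.5, 0], "turn": [0, 0, 0]}, {"jaw": 0, "xyz": [0, -1, 0], "turn": [0, 0, 0]}]}}

```text
time_s: 11.18
ee_pos: [0.521, 0.0681, 0.0272]
tool_rot: [-0.127, 0.992, 0.0, -0.0]
force: [-0.3, 0.3, -0.0]
gripper_width: -0.0
gripper_force: 0.4
```

Request:
{"method": "jog_arm", "body": {"increments": [{"jaw": 0, "xyz": [0, -0.5, 0], "turn": [0, 0, 0]}, {"jaw": 0, "xyz": [0, -1, 0], "turn": [0, 0, 0]}]}}

```text
time_s: 11.42
ee_pos: [0.5213, 0.0671, 0.0272]
tool_rot: [-0.127, 0.992, 0.0, -0.0]
force: [-0.2, -0.0, 0.4]
gripper_width: -0.0001
gripper_force: 0.4
```

Request:
{"method": "jog_arm", "body": {"increments": [{"jaw": 0, "xyz": [0, -0.5, 0], "turn": [0, 0, 0]}, {"jaw": 0, "xyz": [0, -1, 0], "turn": [0, 0, 0]}]}}

```text
time_s: 11.68
ee_pos: [0.5216, 0.0662, 0.0272]
tool_rot: [-0.127, 0.992, 0.0, 0.0]
force: [-0.6, 0.9, 0.6]
gripper_width: 0.0003
gripper_force: 0.4
```

Request:
{"method": "jog_arm", "body": {"increments": [{"jaw": 0, "xyz": [0, -0.5, 0], "turn": [0, 0, 0]}, {"jaw": 0, "xyz": [0, -1, 0], "turn": [0, 0, 0]}]}}

```text
time_s: 11.92
ee_pos: [0.5218, 0.0652, 0.0272]
tool_rot: [-0.127, 0.992, 0.0, -0.0]
force: [-0.7, 0.9, -0.4]
gripper_width: 0.0004
gripper_force: 0.4
```

Request:
{"method": "jog_arm", "body": {"increments": [{"jaw": 0, "xyz": [0, -0.5, 0], "turn": [0, 0, 0]}, {"jaw": 0, "xyz": [0, -1, 0], "turn": [0, 0, 0]}]}}

```text
time_s: 12.18
ee_pos: [0.522, 0.0642, 0.0272]
tool_rot: [-0.127, 0.992, 0.0, -0.0]
force: [0.1, 0.7, -0.4]
gripper_width: 0.0001
gripper_force: 0.4
```

Request:
{"method": "jog_arm", "body": {"increments": [{"jaw": 0, "xyz": [0, -0.5, 0], "turn": [0, 0, 0]}, {"jaw": 0, "xyz": [0, -1, 0], "turn": [0, 0, 0]}]}}

```text
time_s: 12.42
ee_pos: [0.5223, 0.0633, 0.0272]
tool_rot: [-0.127, 0.992, 0.0, -0.0]
force: [-0.2, 1.3, 0.1]
gripper_width: 0.0001
gripper_force: 0.4
```

Request:
{"method": "jog_arm", "body": {"increments": [{"jaw": 0, "xyz": [0, -0.5, 0], "turn": [0, 0, 0]}, {"jaw": 0, "xyz": [0, -1, 0], "turn": [0, 0, 0]}]}}

```text
time_s: 12.68
ee_pos: [0.5225, 0.0623, 0.0272]
tool_rot: [-0.127, 0.992, 0.0, -0.0]
force: [-0.7, 1.1, 0.2]
gripper_width: 0.0002
gripper_force: 0.4
```

Request:
{"method": "jog_arm", "body": {"increments": [{"jaw": 0, "xyz": [0, -0.5, 0], "turn": [0, 0, 0]}, {"jaw": 0, "xyz": [0, -1, 0], "turn": [0, 0, 0]}]}}

```text
time_s: 12.92
ee_pos: [0.5228, 0.0614, 0.0272]
tool_rot: [-0.127, 0.992, 0.0, 0.0]
force: [-0.2, 1.3, 0.1]
gripper_width: -0.0001
gripper_force: 0.4
```

Request:
{"method": "jog_arm", "body": {"increments": [{"jaw": 0, "xyz": [0, -0.5, 0], "turn": [0, 0, 0]}, {"jaw": 0, "xyz": [0, -1, 0], "turn": [0, 0, 0]}]}}

```text
time_s: 13.18
ee_pos: [0.523, 0.0604, 0.0272]
tool_rot: [-0.127, 0.992, 0.0, -0.0]
force: [-0.4, 1.1, -1.0]
gripper_width: 0.0002
gripper_force: 0.4
```

Request:
{"method": "jog_arm", "body": {"increments": [{"jaw": 0, "xyz": [0, -0.5, 0], "turn": [0, 0, 0]}, {"jaw": 0, "xyz": [0, -1, 0], "turn": [0, 0, 0]}]}}

```text
time_s: 13.42
ee_pos: [0.5233, 0.0594, 0.0272]
tool_rot: [-0.127, 0.992, 0.0, -0.0]
force: [0.5, 1.2, 0.4]
gripper_width: 0.0001
gripper_force: 0.4
```

Request:
{"method": "jog_arm", "body": {"increments": [{"jaw": 0, "xyz": [0, -0.5, 0], "turn": [0, 0, 0]}, {"jaw": 0, "xyz": [0, -1, 0], "turn": [0, 0, 0]}]}}

```text
time_s: 13.68
ee_pos: [0.5235, 0.0584, 0.0272]
tool_rot: [-0.127, 0.992, -0.0, -0.0]
force: [0.7, 1.1, -1.0]
gripper_width: 0.0003
gripper_force: 0.4
```

Request:
{"method": "jog_arm", "body": {"increments": [{"jaw": 0, "xyz": [0, -0.5, 0], "turn": [0, 0, 0]}, {"jaw": 0, "xyz": [0, -1, 0], "turn": [0, 0, 0]}]}}

```text
time_s: 13.92
ee_pos: [0.5238, 0.0575, 0.0272]
tool_rot: [-0.127, 0.992, 0.0, -0.0]
force: [0.3, 0.6, 0.3]
gripper_width: 0.0
gripper_force: 0.4
```

Request:
{"method": "jog_arm", "body": {"increments": [{"jaw": 0, "xyz": [0, -0.5, 0], "turn": [0, 0, 0]}, {"jaw": 0, "xyz": [0, -1, 0], "turn": [0, 0, 0]}]}}

```text
time_s: 14.18
ee_pos: [0.524, 0.0568, 0.0272]
tool_rot: [-0.127, 0.992, 0.0, -0.0]
force: [-0.1, 1.9, 1.3]
gripper_width: 0.0001
gripper_force: 1.0
```

The bite is starting, so half steps from here.

Request:
{"method": "jog_arm", "body": {"increments": [{"jaw": 0, "xyz": [0, -0.2, 0], "turn": [0, 0, 0]}, {"jaw": 0, "xyz": [0, -0.4, 0], "turn": [0, 0, 0]}, {"jaw": 0, "xyz": [0, -0.4, 0], "turn": [0, 0, 0]}]}}

```text
time_s: 14.55
ee_pos: [0.524, 0.0565, 0.0272]
tool_rot: [-0.127, 0.992, 0.0, -0.0]
force: [-0.2, 3.2, -0.0]
gripper_width: 0.0002
gripper_force: 1.5
```

Request:
{"method": "jog_arm", "body": {"increments": [{"jaw": 0, "xyz": [0, -0.2, 0], "turn": [0, 0, 0]}, {"jaw": 0, "xyz": [0, -0.3, 0], "turn": [0, 0, 0]}, {"jaw": 0, "xyz": [0, -0.3, 0], "turn": [0, 0, 0]}]}}

```text
time_s: 14.92
ee_pos: [0.5241, 0.0561, 0.0272]
tool_rot: [-0.127, 0.992, 0.0, -0.0]
force: [-1.1, 4.0, -0.2]
gripper_width: -0.0002
gripper_force: 1.9
```

Request:
{"method": "jog_arm", "body": {"increments": [{"jaw": 0, "xyz": [0, -0.2, 0], "turn": [0, 0, 0]}, {"jaw": 0, "xyz": [0, -0.3, 0], "turn": [0, 0, 0]}, {"jaw": 0, "xyz": [0, -0.3, 0], "turn": [0, 0, 0]}]}}

```text
time_s: 15.3
ee_pos: [0.5242, 0.0558, 0.0272]
tool_rot: [-0.127, 0.992, 0.0, -0.0]
force: [-1.5, 4.4, 0.1]
gripper_width: 0.0001
gripper_force: 2.4
```

Pushing at about 4.6 N, it bears, so I stop here. Backing off, up, and over to the lug top.

Request:
{"method": "jog_arm", "body": {"increments": [{"jaw": 0, "xyz": [0, 2, 0], "turn": [0, 0, 0]}, {"jaw": 0, "xyz": [0, 12, 0], "turn": [0, 0, 0]}, {"jaw": 0, "xyz": [0, 16, -30], "turn": [0, 0, 0]}, {"jaw": 0, "xyz": [0, 0, -65], "turn": [0, 0, 0]}, {"jaw": 0, "xyz": [0, -40, -65], "turn": [0, 0, 0]}]}}

```text
time_s: 15.92
ee_pos: [0.5363, 0.0187, 0.0947]
tool_rot: [-0.129, 0.992, 0.0, 0.003]
force: [-0.3, -0.1, -1.0]
gripper_width: 0.0
gripper_force: 0.0
```

```bash
python3 -c "
from h import *
plan(66,104,62)"
```

```text
shift [  0.9 -56.9  32.7] turn [0.  0.3 0.2] now cast [ 66.5 160.9] 94.7 F cast [-0.28 -0.02 -0.95] t 15.925 w 9.696212370098846e-06
```

Request:
{"method": "jog_arm", "body": {"increments": [{"jaw": 0, "xyz": [0, -25, 0], "turn": [0, 0, 0]}, {"jaw": 0, "xyz": [0, -45, 0], "turn": [0, 0, 0]}, {"jaw": 0, "xyz": [0, -51, 15], "turn": [0, 0, 0]}, {"jaw": 0, "xyz": [0, -51, 30], "turn": [0, 0, 0]}, {"jaw": 0, "xyz": [0, -51, 30], "turn": [0, 0, 0]}]}}

```text
time_s: 16.55
ee_pos: [0.5455, -0.0312, 0.0601]
tool_rot: [-0.127, 0.992, 0.0, -0.002]
force: [0.4, 0.5, 0.1]
gripper_width: 0.0001
gripper_force: 0.0
```

```bash
python3 -c "
from h import *
plan(66,104,54)
a,_=grab('scene'); c=a[165:225,220:300]; save('s6',cv2.resize(c,(800,600),interpolation=cv2.INTER_CUBIC))"
```

```text
shift [-3.2 -6.3  6.1] turn [ 0.1 -0.2  0.1] now cast [ 62.8 110.3] 60.1 F cast [0.56 0.37 0.12] t 16.55 w 6.001857772720598e-05
```

View pics/s6.png

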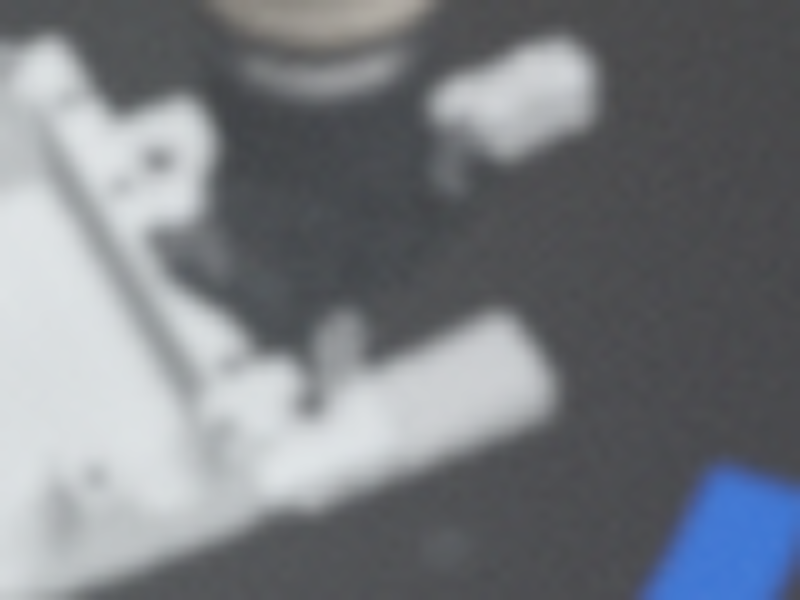

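The wedge is under the foot and the closed fingertips hover over the lug's outer half (335,345). I'll centre them and come down gently.

Request:
{"method": "jog_arm", "body": {"increments": [{"jaw": 0, "xyz": [-3, -3.5, 0], "turn": [0, 0, 0]}, {"jaw": 0, "xyz": [-3, -3.5, 3], "turn": [0, 0, 0]}, {"jaw": 0, "xyz": [-3, -3.5, 5], "turn": [0, 0, 0]}, {"jaw": 0, "xyz": [-3, -3.5, 6], "turn": [0, 0, 0]}, {"jaw": 0, "xyz": [-3, -3.5, 6], "turn": [0, 0, 0]}]}}

```text
time_s: 17.23
ee_pos: [0.5508, -0.0351, 0.0562]
tool_rot: [-0.127, 0.992, 0.0, -0.0]
force: [0.0, 1.2, 0.1]
gripper_width: -0.0003
gripper_force: 0.0
```

```bash
python3 -c "
from h import *
plan(66,107,52)"
```

```text
shift [1.  1.8 4.2] turn [ 0. -0. -0.] now cast [ 67.  105.2] 56.2 F cast [0.33 1.2  0.08] t 17.225 w -0.0003070378283849276
```

Request:
{"method": "jog_arm", "body": {"increments": [{"jaw": 0, "xyz": [0, 0, 1.5], "turn": [0, 0, 0]}, {"jaw": 0, "xyz": [0, 0, 3], "turn": [0, 0, 0]}, {"jaw": 0, "xyz": [0, 0, 3], "turn": [0, 0, 0]}]}}

```text
time_s: 17.6
ee_pos: [0.5508, -0.0351, 0.053]
tool_rot: [-0.127, 0.992, 0.0, -0.0]
force: [0.1, -0.1, -0.1]
gripper_width: 0.0002
gripper_force: 0.0
```

Request:
{"method": "jog_arm", "body": {"increments": [{"jaw": 0, "xyz": [0, 0, 0.4], "turn": [0, 0, 0]}, {"jaw": 0, "xyz": [0, 0, 0.7], "turn": [0, 0, 0]}, {"jaw": 0, "xyz": [0, 0, 0.7], "turn": [0, 0, 0]}]}}

```text
time_s: 17.98
ee_pos: [0.5509, -0.0352, 0.0525]
tool_rot: [-0.127, 0.992, 0.0, -0.0]
force: [0.3, 0.1, -0.1]
gripper_width: -0.0002
gripper_force: 0.0
```

Request:
{"method": "jog_arm", "body": {"increments": [{"jaw": 0, "xyz": [0, 0, 0.3], "turn": [0, 0, 0]}, {"jaw": 0, "xyz": [0, 0, 0.5], "turn": [0, 0, 0]}, {"jaw": 0, "xyz": [0, 0, 0.5], "turn": [0, 0, 0]}]}}

```text
time_s: 18.35
ee_pos: [0.5509, -0.0352, 0.0521]
tool_rot: [-0.127, 0.992, 0.0, 0.0]
force: [-1.1, -0.5, 3.0]
gripper_width: 0.0
gripper_force: 1.2
```

Request:
{"method": "jog_arm", "body": {"increments": [{"jaw": 0, "xyz": [0, 0, 0.3], "turn": [0, 0, 0]}, {"jaw": 0, "xyz": [0, 0, 0.3], "turn": [0, 0, 0]}]}}

```text
time_s: 18.6
ee_pos: [0.551, -0.0352, 0.0521]
tool_rot: [-0.127, 0.992, 0.0, 0.0]
force: [-1.2, 0.5, 5.1]
gripper_width: 0.0001
gripper_force: 3.0
```

Request:
{"method": "jog_arm", "body": {"increments": [{"jaw": 0, "xyz": [0, 0, 0.2], "turn": [0, 0, 0]}, {"jaw": 0, "xyz": [0, 0, 0.35], "turn": [0, 0, 0]}, {"jaw": 0, "xyz": [0, 0, 0.35], "turn": [0, 0, 0]}]}}

```text
time_s: 18.98
ee_pos: [0.551, -0.0352, 0.052]
tool_rot: [-0.127, 0.992, 0.0, 0.0]
force: [-3.0, 0.4, 9.7]
gripper_width: -0.0002
gripper_force: 4.7
```

Firm: the foot gave no more than 0.1 mm at about 10 N. I'll hold for a moment, then come away.

Request:
{"method": "jog_arm", "body": {"increments": [{"jaw": 0, "xyz": [0, 0, 0.1], "turn": [0, 0, 0]}, {"jaw": 0, "xyz": [0, 0, 0.1], "turn": [0, 0, 0]}, {"jaw": 0, "xyz": [0, 0, 0.1], "turn": [0, 0, 0]}, {"jaw": 0, "xyz": [0, 0, 0.1], "turn": [0, 0, 0]}, {"jaw": 0, "xyz": [0, 0, 0.1], "turn": [0, 0, 0]}]}}

```text
time_s: 19.6
ee_pos: [0.551, -0.0352, 0.052]
tool_rot: [-0.127, 0.992, 0.0, 0.0]
force: [-3.4, 0.3, 11.0]
gripper_width: -0.0001
gripper_force: 5.1
```

Request:
{"method": "jog_arm", "body": {"increments": [{"jaw": 0, "xyz": [0, 0, -2], "turn": [0, 0, 0]}, {"jaw": 0, "xyz": [0, 0, -20], "turn": [0, 0, 0]}, {"jaw": 0, "xyz": [0, 0, -60], "turn": [0, 0, 0]}, {"jaw": 0, "xyz": [0, 50, -110], "turn": [0, 0, 0]}, {"jaw": 0, "xyz": [0, 105, -130], "turn": [0, 0, 0]}]}}

```text
time_s: 20.23
ee_pos: [0.5266, 0.0631, 0.1832]
tool_rot: [-0.125, 0.992, -0.0, 0.002]
force: [1.0, 0.3, -0.1]
gripper_width: -0.0002
gripper_force: 0.0
```

Request:
{"method": "jog_arm", "body": {"increments": [{"jaw": 0, "xyz": [0, 60, -10], "turn": [0, 0, 0]}, {"jaw": 0, "xyz": [0, 110, -10], "turn": [0, 0, 0]}, {"jaw": 0, "xyz": [0, 150, -10], "turn": [0, 0, 0]}, {"jaw": 0, "xyz": [0, 150, -10], "turn": [0, 0, 0]}]}}

```text
time_s: 20.72
ee_pos: [0.4866, 0.2124, 0.1908]
tool_rot: [-0.13, 0.992, 0.001, 0.0]
force: [-0.3, 0.2, -0.9]
gripper_width: -0.0003
gripper_force: 0.0
```

```bash
python3 -c "
from h import *
plan(66,107,52)
a,_=grab('top'); c=a[150:240,215:335]; save('t7',cv2.convertScaleAbs(cv2.resize(c,(800,600),interpolation=cv2.INTER_CUBIC),alpha=.85))"
```

```text
shift [   2.8 -254.2  138.4] turn [0.1 0.1 0.4] now cast [ 67.1 360.9] 190.8 F cast [-0.28  0.3  -0.86] t 20.725 w -0.0003348562123966301
```

View pics/t7.png

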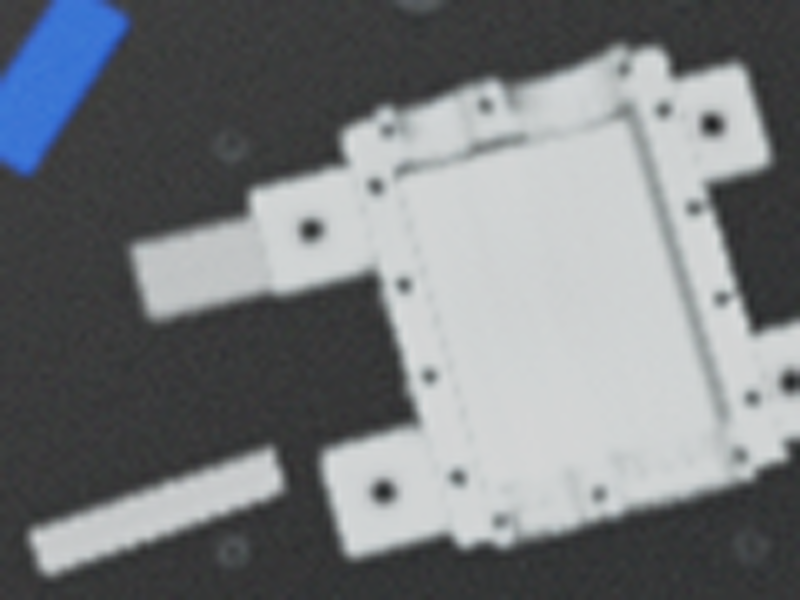

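The wedge sits square under the short foot (130..270, 220..320). The lug hole at (312,230) maps to the same pixel as before, so the casting has not moved, and the bar is undisturbed. Handing in.

```bash
python3 -c "
from h import *
print(order.close_job())"
```

```text
the job is handed in; nothing more can be done
None
```

The wedge is under the short foot and bearing (pushed to about 4.5 N); the foot stood firm under a 10–11 N press, the casting and bar had not visibly moved, the arm is clear, and the job was handed in at about 21 s.

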